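# Clamp a wooden plaque to a floral-foam block and hold it

## Task

At the florist's bench, take the pale plaque out of the drying rack, stand it upright in the open bar clamp between the green foam block and the sprung pressure plate, centred on the foam and square to it, and let go of it. Then pump the clamp's trigger, and only the trigger, until the plate bears on the plaque and is pushed back about half of its 10 mm spring travel, and finish still holding the trigger squeezed there while the glue grabs. Do not crush the foam by driving the plate to the end of its travel, do not touch the foam or push the sliding jaw by hand, and leave everything else where it is.

Things in the scene. Friction and masses are not known exactly. Their poses are not given: they have to be found in the camera images.
- plaque: The pale (light maple) wooden plaque to be glued: 14 mm thick (its x) x 60 mm wide (its y) x 100 mm tall (z), 40 to 65 g, the same from front and back. Origin: centre of its lower edge face. It stands upright in one of the three slots of the rack, its lower edge 8 mm above the bench.
- plaque_dark: A dark brown plaque of the same size, in another slot of the rack; leave alone.
- plaque_green: A blue-green painted plaque of the same size, in another slot of the rack; leave alone.
- rack: Fixed wooden drying rack, 136 mm long (x) x 50 mm wide (y) x 24 mm tall, with three slots 16 mm wide across it, 42 mm apart along x, slot floors 8 mm above the bench. The plaques stand in the slots and overhang the rack by 5 mm on either side (y), 42 mm from middle to middle. Origin: centre of the underside.
- foam: Green block of dry floral foam, 60 mm (x, along the clamp) x 50 mm (y) x 80 mm tall, 30 g, loose; it stands on the gluing board (its underside 12 mm above the bench) against the rubber pad of the fixed jaw, which is on its +x side. The plaque goes against its -x face. Origin: centre of the underside; its axes are those of jig.
- jig: Plywood gluing board, fixed, with a one-hand ratchet bar clamp strapped flat on it. x: along the bar, the closing way of the sliding jaw; y: from bar to jaws; z up. Origin on the bench under the bar's centreline, at x of the fixed jaw's pad face. Board x -165 to 105, y -43 to 107 mm, top at 12 mm. Mid-plane of all clamp parts 46 mm high. Orange body x 0 to 86, y -28 to 24 mm, top with straps 65 mm.
- fixed_jaw (a point): Centre of the fixed jaw's rubber pad face, at x = 0, y = 58 mm of the jig, 46 mm high; axes as the jig. The orange fixed jaw lies behind it, x 4 to 26 mm, out to y = 85 mm, top at 60 mm.
- handle (a point): Middle of the fixed black and orange pistol handle, x = 65, y = -76 mm of the jig, 46 mm high; axes as the jig. The handle is 20 mm thick (x), runs from y = -24 to -128 mm, 31 to 61 mm above the bench, clear of the board. The trigger is beside it on the -x side.
- bar: Steel bar (18 mm wide, 330 mm long, toothed on its handle-side edge, top 49 mm high) with the orange sliding jaw at its -x end (out to y = 85 mm, top at 60 mm) and the sprung plate. Axes as the jig; origin at the jig's when wide open (pad face 111.4 mm from the fixed jaw). Slides to +x only, with 2.5 N friction; a pawl lets it back no more than one 6 mm tooth. Do not push it or its jaw.
- plate_push (a joint): How far the sprung pressure plate of the sliding jaw has been pushed back against its springs, in m: 0 when nothing presses on it, 0.010 at the end of its travel. Springs 2 N/mm with 1 N preload: 5 mm is 11 N. Its two guide pins come out of the back of the jaw by the same amount.
- press_plate: The pressure plate on the sliding jaw, 50 mm (y) x 40 mm tall, with a rubber facing 46 x 36 mm that bears on the plaque; its origin and axes go with bar, so use pad_face for its place.
- pad_face (a point): Centre of the face of that rubber facing, 46 mm above the bench, at y = 58 mm of the jig; axes as the jig. With plaque (14 mm) and foam (60 mm) in the clamp it touches the plaque at 74 mm from the fixed jaw's pad face. At the start it is 87 to 105 mm from it.
- trigger_angle (a joint): Angle of the trigger, rad: 0 released, 0.37 home at its stop by the handle; a spring returns it. Squeezed towards +x of the jig: 2 to 4 N at the finger point plus 0.4 x the plate's force. After slack of up to 0.2 rad it pushes the bar 31 mm per rad; a full squeeze and full release gains one 6 mm tooth (the first 4 to 11 mm). Let go under load, the bar springs back to the last tooth passed; pumping on tightens it further.
- trigger: The black trigger, 12 mm thick, 35 to 57 mm above the bench, from y = -28 to -98 mm of the jig, clear of the board. Push its -x face towards +x (the clamp is strapped down, so nothing need hold the handle; both together are 67 mm over at the finger point when released, 37 mm home). Origin on its upright pivot axis (x = 30, y = 20 mm of the jig), 46 mm high; the lever runs along its -y.
- trigger_front (a point): Finger point: centre of the trigger's -x face, 80 mm from the pivot, 46 mm above the bench; axes as the trigger. It moves 30 mm from released to home.
- apple: Red apple, 76 mm across, 68 mm tall; leave alone.
- candle: Dark green pillar candle, 68 mm across, 55 mm tall; leave alone.
- cinnamon: Tied bundle of cinnamon sticks, 110 x 50 x 32 mm; leave alone.
- ribbon_reel: Reel of dark red ribbon lying flat, 68 mm across, 32 mm tall; leave alone.
- secateurs: Red-handled pruning shears, 180 x 70 x 18 mm; leave alone.
Mind the look-alikes: they are no part of the job. Of the things that look like the plaque, the middle-sized one is meant.

How it is judged:
By the outcome, as a careful person would: the job done as asked, in the order asked, and still so for the second after the job is handed in, while the arm keeps its last pose, push and grip.
It also fails if it takes over 72 s, if anything falls off the work surface, if the arm or the gripper's body presses on something with over 40 N, if the wrist force passes 120 N, or if a joint passes its speed limit or range.

## Robot

A 6-joint arm with a two-finger parallel gripper is mounted at the origin on the work surface. World frame = base frame: x ahead of the robot, y to its left, z up, the work surface at z = 0. Lengths are in mm, angles in rad, forces in N, time in s.
With the tool pointing down it reaches from about 350 to 775 mm from the base axis. Payload 7.3 kg.
Tool frame: the origin (TCP) lies at the very end of the fingers, on their centre line; the grasp point (between the pads) lies 19 mm behind it; z points along the fingers, y is the line along which they close (so a half turn about z gives the same grasp; the last joint's range is limited). The gripper opens to 92 mm and grips with 3 to 60 N. Pads are 19 mm wide; open, the fingers measure 130 mm over their backs; the gripper's body (75 mm by 190 mm) begins 47 mm behind the grasp point.
Start: joints at [1.194, 0.342, 1.524, -0, 1.275, -0.146], TCP at [120.081, 511.102, 226.741] pointing down, gripper open.
Joint ranges: [-2.53, 2.53], [-0.77, 2.02], [0.04, 2.7], [-1, 4.14], [0.28, 2.66], [-3.11, 3.11]. Speed limits (rad/s): [2.57, 2.57, 3.14, 3.14, 3.14, 3.14].

## Interface

Orientations are given as [roll, pitch, yaw] about the fixed x, y, z axes, in that order (R = Rz(yaw) Ry(pitch) Rx(roll)).
In Python, from plant import bot gives the robot as it stands.
- The arm moves only by the tool apply_moves, never from a script. Its argument "motion" is text: rows parted by semicolons, each of 4 numbers parted by spaces: the shift along the tool's x, y, z in m, then the turn about the tool's z in degrees. A call has 1 to 8 rows; each row shifts and turns the commanded pose from where the row before left it, along the tool's axes as they then stand; what a row does not reach is not made up. A row lasts 1/8 s, in which the tool goes at most 62.5 mm and 10.7 degrees, less where a joint would pass 70% of its speed; a pose out of reach is approached as far as the arm can. A call with a gripper value outside its range is refused whole. "fingers" is the opening, from -1 (shut) to 1 (fully open), set as the call begins (left out, the last holds). The fingers move at their own pace and stop on an object; the grip force is fixed at half the most. Time passes only in rows, so rows that do not move let the fingers close. It gives the time, the measured TCP pose, the force, the opening and the grip force at its end, in the units of the state.
- bot.get_obs(): the state, without advancing time (a new reading comes with each control period).
- bot.capture(name): name is "scene" or "side" or "wrist"; returns a dict with "img" (384x512x3 uint8, blue, green, red), "range_z" (384x512 float32, mm along the optical axis (not along the pixel's ray), 0 where there is no reading), "fx", "fy", "cx", "cy" (pixels), "world_from_camera" (4x4, takes a point from camera to world coordinates); the wrist camera has in their place "mount" (4x4, takes a point from camera to tool coordinates, whose origin is the TCP and whose axes are the flange's). Camera axes: x right, y down, z forward; pixel columns grow to the right and rows downward; lengths in mm; the calibration is good to about 2 mm. A picture is of the moment at which its call begins: read the wrist's pose just before it.
- bot.close_job(): hands the job in; it is judged then, once.
Trained networks look in a picture, given as the dict that the camera call returned (one of the last four; its "shot" number tells which), for a name from the list of things; names that differ only in an ending like _2 or _b are one class to them, and where a whole thing is asked for, a point or a joint stands for the part that bears it (a point fixed in the world has none). Each returns a list of dicts, best first, with "p" (0 to 1); they miss things now and then, are a little off and sometimes report something else, mostly with a low value. They report only what shows in the picture. A call takes as long as a camera call. They do not tell look-alikes from the thing itself.
- bot.cut_out(picture, thing): "pixels" (384x512 bool, what is visible of it) and "point" ([column, row] in pixels, amid what is visible of it).
The state is a dict: "time": time; "joint_positions": joint angles; "dq": joint speeds; "tau": joint torques, N m; "tool_pos": TCP position; "tcp_rot": TCP orientation; "contact_force": force on the tool from outside, world axes, zero at the start; "moment": the same for the moment, N m; "grip_width": finger opening in mm; "finger_force": force on a finger pad.
Only numpy, scipy, OpenCV 4.12 (cv2) and the standard library are available. Lean on these libraries where they do the work, as an engineer would, in place of code of your own. Each camera call takes 0.05 s, during which the arm holds its last target. There are 200 camera calls.

## Working session

There is one attempt and no reset: what is moved stays moved. The work goes in short steps, Python scripts to look and compute and a tool call to move; the robot and the scene stay as the last step left them, time stands still between calls to the robot, and variables do not carry over. Pictures are saved under pics/ and viewed, at most 10 in all, crops included, and the job is handed in when it is done.

Besides the shell and the picture viewer there is one more tool, called after ">>>" as name(argument=value, ...) on one line, values as JSON. apply_moves: Moves the arm, as the interface text tells. Its arguments: {"type":"object","properties":{"motion":{"type":"string"},"fingers":{"type":"number"}},"required":["motion"]}

```bash
ls; mkdir -p pics; cat > h.py <<'E'
import numpy as np, cv2
from plant import bot
from scipy.spatial.transform import Rotation as R
def pts(p,mask=None):
    z=p["range_z"]; v,u=np.nonzero((z>0)&(mask if mask is not None else True))
    d=z[v,u]; c=np.stack([(u-p["cx"])/p["fx"]*d,(v-p["cy"])/p["fy"]*d,d],1)
    T=p["T"] if "T" in p else p["world_from_camera"]
    return c@T[:3,:3].T+T[:3,3],u,v
def wrist():
    o=bot.get_obs(); p=bot.capture("wrist")
    W=np.eye(4);W[:3,:3]=R.from_euler('xyz',o["tcp_rot"]).as_matrix();W[:3,3]=o["tool_pos"]
    p["T"]=W@p["mount"]; return p
def proj(p,X):
    T=np.linalg.inv(p["T"] if "T" in p else p["world_from_camera"]); c=T[:3,:3]@np.array(X)+T[:3,3]
    return p["fx"]*c[0]/c[2]+p["cx"],p["fy"]*c[1]/c[2]+p["cy"]
E
python3 - <<'E'
from h import *
print(bot.get_obs())
a=bot.capture("scene");b=bot.capture("side")
cv2.imwrite("pics/a.png",a["img"]);cv2.imwrite("pics/b.png",b["img"])
for n,p in(("scene",a),("side",b)):
  for t in["plaque","plaque_dark","rack","foam","jig","bar","press_plate","trigger","handle"]:
    for r in bot.cut_out(p,t)[:3]:
      P,u,v=pts(p,r["pixels"])
      print(n,t,round(r["p"],2),np.round(r["point"]),len(P),np.median(P,0).round() if len(P) else'', np.percentile(P,[2,98],axis=0).round().tolist() if len(P) else '')
E
```

```text
pics
{'time': 0.0, 'joint_positions': array([ 1.19404452e+00,  3.42740738e-01,  1.52501995e+00, -3.82022297e-05,
        1.27540889e+00, -1.46016940e-01]), 'dq': array([ 0.00155174, -0.00128439,  0.00040435,  0.0002313 , -0.00103996,
       -0.00069525]), 'tau': array([ 5.30632315e-04, -4.31222713e+01, -2.44233209e+01,  7.19577447e-02,
        5.54866449e-02, -5.80361939e-05]), 'tool_pos': array([119.90836571, 510.69821648, 226.03459633]), 'tcp_rot': array([-3.14002719e+00, -1.93300056e-04,  2.91086878e+00]), 'contact_force': array([ 0.10449867,  0.13346164, -0.64759921]), 'moment': array([-0.02087182,  0.0249926 , -0.02277907]), 'finger_force': 0.0, 'grip_width': 91.52039745602042}
scene plaque 0.96 [347. 171.] 430 [546. 290.  70.] [[532.0, 265.0, 22.0], [553.0, 321.0, 107.0]]
scene plaque 0.93 [382. 156.] 905 [524. 423.  79.] [[480.0, 411.0, 2.0], [559.0, 444.0, 141.0]]
scene plaque 0.85 [373. 195.] 250 [629. 340.  36.] [[619.0, 322.0, -1.0], [638.0, 361.0, 72.0]]
scene plaque_dark 0.79 [335. 153.] 231 [460. 293.  89.] [[380.0, 279.0, -3.0], [488.0, 335.0, 107.0]]
scene rack 0.71 [
[... 2058 characters left out ...]
9.0], [483.0, -48.0, 59.0]]
side bar 0.8 [224. 190.] 1227 [532.  36.  50.] [[487.0, -242.0, 2.0], [614.0, 92.0, 65.0]]
side press_plate 0.69 [230. 177.] 158 [587.  37.  54.] [[568.0, 32.0, 31.0], [612.0, 52.0, 69.0]]
side trigger 0.49 [216. 231.] 182 [454. -61.  53.] [[424.0, -74.0, 37.0], [483.0, -48.0, 59.0]]
side trigger 0.18 [376. 296.] 889 [ 588. -454.   61.] [[566.0, -484.0, 1.0], [626.0, -419.0, 69.0]]
side handle 0.8 [235. 221.] 4930 [521. -84.  45.] [[403.0, -219.0, 2.0], [614.0, 94.0, 65.0]]
side handle 0.59 [246. 194.] 619 [568. -35.  89.] [[553.0, -64.0, 22.0], [604.0, -2.0, 95.0]]
side handle 0.36 [374. 298.] 857 [ 587. -454.   61.] [[566.0, -484.0, 25.0], [623.0, -420.0, 69.0]]
```

```bash
python3 - <<'E'
import cv2,numpy as np
a=cv2.imread("pics/a.png")[110:300,90:430];b=cv2.imread("pics/b.png")[80:320,100:400]
cv2.imwrite("pics/c.png",cv2.resize(a,None,fx=2.3,fy=2.3,interpolation=2));cv2.imwrite("pics/d.png",cv2.resize(b,None,fx=2.4,fy=2.4,interpolation=2))
E
```

```text
(no output)
```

View pics/c.png

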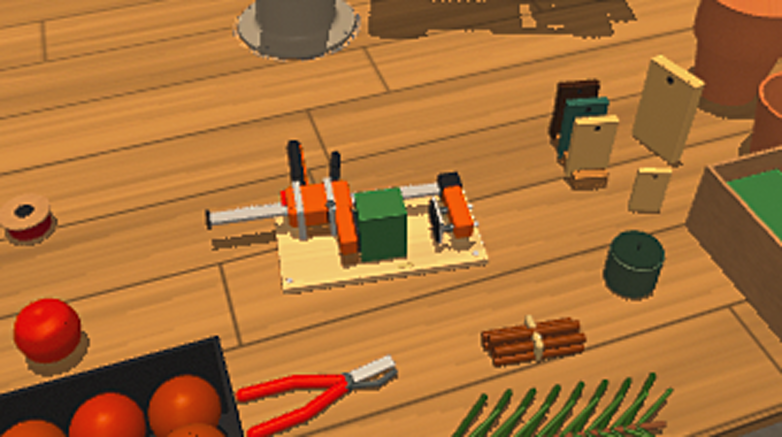

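View pics/d.png

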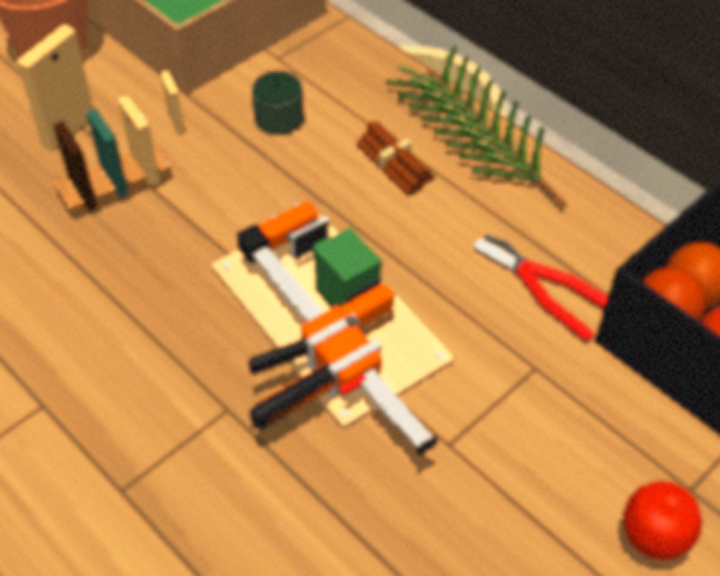

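The pale boards are: large (382,156) at about 140 mm tall, middle (347,171) at about 107 mm and standing in the rack, and small (373,195) at about 72 mm. The middle one fits. The clamp closes towards world −y, with its handle on the robot's side. Next is a closer look with the wrist camera.

```bash
python3 - <<'E'
from h import *
cc=[]
for n in("scene","side"):
  p=bot.capture(n)
  P,u,v=pts(p)
  m=(P[:,2]>44)&(P[:,2]<52)&(P[:,0]>440)&(P[:,0]<640)&(P[:,1]>-260)&(P[:,1]<-160)
  print(n,"barend",m.sum(),np.median(P[m],0))
  for t in("plaque","plaque_dark"):
    for r in bot.cut_out(p,t)[:2]:
      Q,_,_=pts(p,r["pixels"]); Q=Q[(Q[:,2]>40)]; Q=Q[(abs(Q-np.median(Q,0))<45).all(1)]
      rc=cv2.minAreaRect(Q[:,:2].astype(np.float32)); print(t,rc,len(Q))
  r=bot.cut_out(p,"foam")[0];Q,_,_=pts(p,r["pixels"]);Q=Q[Q[:,2]>86];print("foamtop",cv2.minAreaRect(Q[:,:2].astype(np.float32)))
  Q,_,_=pts(p,bot.cut_out(p,"bar")[0]["pixels"]);Q=Q[(Q[:,2]>46)&(Q[:,2]<52)];print(cv2.fitLine(Q[:,:2].astype(np.float32),cv2.DIST_HUBER,0,.01,.01).ravel())
w=wrist();print(w["mount"],w["fx"],w["T"])
E
```

```text
scene barend 141 [ 499.68424646 -200.38509302   46.66988373]
plaque ((539.947265625, 288.2752990722656), (62.088863372802734, 41.78989791870117), 40.59791564941406) 339
plaque ((627.337646484375, 341.97857666015625), (45.19805145263672, 14.144807815551758), 70.9706039428711) 137
plaque_dark ((459.8645324707031, 309.2165222167969), (58.21983337402344, 16.93866539001465), 79.557861328125) 148
plaque_dark ((0.0, 0.0), (0.0, 0.0), 0.0) 0
foamtop ((582.8661499023438, -33.74203872680664), (57.682037353515625, 52.22621154785156), 82.66702270507812)
[ 2.1086009e-01  9.7751623e-01  5.0937097e+02 -1.5086945e+02]
side barend 233 [ 497.17108293 -200.22458082   48.37179003]
plaque ((623.1785888671875, 339.9362487792969), (43.934776306152344, 10.875739097595215), 70.71333312988281) 73
plaque ((511.41900634765625, 426.709716796875), (88.19165802001953, 24.871747970581055), 13.436280250549316) 694
plaque_dark ((455.7604064941406, 308.7349548339844), (61.637184143066406, 14.6964693069458), 78.8804702758789) 206
foamtop ((581.3422241210938, -32.25943374633789), (60.885501861572266, 52.59748840332031), 81.89639282226562)
[ 1.5324911e-01  9.8818761e-01  5.1339734e+02 -9.7129349e+01]
[[ 1.87780705e-03 -9.68966306e-01 -2.47185703e-01  6.61795808e+01]
 [ 9.99998232e-01  1.84468676e-03  3.65572982e-04  1.40035738e+00]
 [ 1.01752291e-04 -2.47185953e-01  9.68968056e-01 -1.58291378e+02]
 [ 0.00000000e+00  0.00000000e+00  0.00000000e+00  1.00000000e+00]] 324.8309837451967 [[ 2.26900422e-01  9.43688018e-01  2.40767778e-01  5.59718755e+01]
 [ 9.73917963e-01 -2.19859816e-01 -5.60844255e-02  5.27587737e+02]
 [ 8.95887787e-06  2.47213643e-01 -9.68960997e-01  3.85052266e+02]
 [ 0.00000000e+00  0.00000000e+00  0.00000000e+00  1.00000000e+00]]
  return _methods._mean(a, axis=axis, dtype=dtype,
  ret = um.true_divide(
```

>>> apply_moves(motion="-0.02 0 -0.05 0; -0.055 -0.016 -0.02 0; -0.055 -0.018 0 0; -0.055 -0.018 0 0; -0.055 -0.018 0 0; -0.055 -0.018 0 0; -0.055 -0.018 0 0; -0.05 -0.018 0 -2.6", fingers=1)

```text
time: 2.55
tool_pos: [482.7, 297.6, 296.7]
tcp_rot: [3.141, 0.0, 2.957]
contact_force: [0.2, 0.3, -0.3]
grip_width: 91.8
finger_force: 0.0
```

>>> apply_moves(motion="0 0 0 0;0 0 0 0")

```text
time: 2.8
tool_pos: [480.7, 299.0, 296.5]
tcp_rot: [3.142, -0.001, 2.955]
contact_force: [-0.2, 0.4, -0.4]
grip_width: 92.0
finger_force: 0.0
```

```bash
python3 - <<'E'
from h import *
o=bot.get_obs();print(o["tool_pos"],o["tcp_rot"])
w=wrist();cv2.imwrite("pics/e.png",w["img"])
for t in("plaque","plaque_dark","plaque_green","rack"):
  for r in bot.cut_out(w,t)[:3]:
    Q,_,_=pts(w,r["pixels"]); print(t,round(r["p"],2),np.round(r["point"]),len(Q),np.percentile(Q[:,2],98) if len(Q) else'')
    if not len(Q):continue
    h=np.percentile(Q[:,2],95);Q=Q[Q[:,2]>h-6]
    # trimmed
    Q=Q[(abs(Q-np.median(Q,0))[:,:2]<50).all(1)]
    print(cv2.minAreaRect(Q[:,:2].astype(np.float32)),len(Q),h)
E
```

```text
[480.71443052 298.98543092 296.50115426] [ 3.14157104e+00 -8.76008107e-04  2.95535885e+00]
plaque 0.79 [377. 178.] 3713 143.3773916832148
((512.8526611328125, 432.0216064453125), (84.13591766357422, 20.193225860595703), 13.795281410217285) 1674 143.02670329050983
plaque 0.66 [264. 214.] 1615 109.4639007939891
((538.2724609375, 298.3026123046875), (58.96870040893555, 14.456961631774902), 78.8213119506836) 660 108.9777071438317
plaque 0.66 [300. 242.] 92 375.3155245183378
((452.4166259765625, 316.2897644042969), (2.3999686241149902, 0.7130776643753052), 74.9962387084961) 10 375.0780690968028
plaque_dark 0.9 [267. 145.] 1071 109.53847795303015
((455.9647521972656, 314.9205322265625), (58.92502975463867, 14.023772239685059), 79.4761962890625) 739 109.25573084303429
plaque_dark 0.29 [268. 181.] 1254 109.5881365127983
((497.1675720214844, 305.86749267578125), (57.3563346862793, 14.321993827819824), 79.23989868164062) 664 109.18895456984349
plaque_green 0.9 [267. 179.] 1321 109.58543112971668
((497.262451171875, 306.36663818359375), (58.37245559692383, 14.321993827819824), 79.23989868164062) 695 109.17659027260845
plaque_green 0.43 [262. 137.] 1177 26.05158327904552
((479.189453125, 310.43194580078125), (49.784542083740234, 97.8532485961914), 78.97469329833984) 1001 25.62761498243251
rack 0.71 [261. 155.] 1143 26.175318282042888
((467.65869140625, 312.88970947265625), (49.7462272644043, 74.0588607788086), 79.42194366455078) 989 25.658774238128522
```

View pics/e.png

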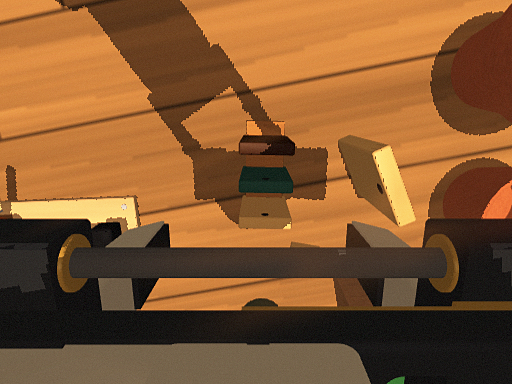

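```bash
python3 -c "
import cv2
cv2.imwrite('pics/f.png',cv2.resize(cv2.imread('pics/e.png')[115:240,200:430],None,fx=3,fy=3,interpolation=2))"
```

```text
(no output)
```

View pics/f.png

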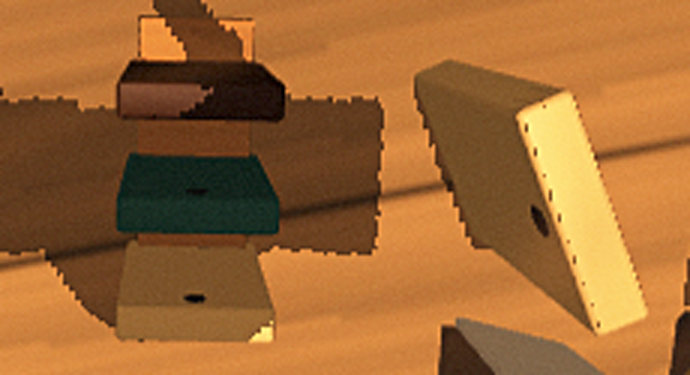

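>>> apply_moves(motion="-0.02 0.003 0 0; -0.025 0.005 0 0; -0.0117 0.002 0.02 0; 0 0 0.04 0; 0 0 0.03 0; 0 0 0.02 0; 0 0 0 0; 0 0 0 0")

```text
time: 4.05
tool_pos: [538.6, 298.6, 187.2]
tcp_rot: [3.141, 0.001, 2.957]
contact_force: [1.0, 0.9, -0.0]
grip_width: 91.9
finger_force: 0.0
```

The crop confirms it: the middle-sized pale plaque is the third in the rack, at (264,212) in the wrist picture. The large one stands apart at (377,178). Going down to it.

>>> apply_moves(motion="0 0 0.035 0; 0 0 0.04 0; 0 0 0.03 0; 0 0 0.015 0; 0 0 0.007 0; 0 0 0 0; 0 0 0 0")

```text
time: 4.92
tool_pos: [539.5, 298.6, 61.0]
tcp_rot: [3.14, 0.002, 2.956]
contact_force: [1.0, 0.0, -0.3]
grip_width: 91.7
finger_force: 0.0
```

>>> apply_moves(motion="0 0 0 0; 0 0 0 0; 0 0 0 0; 0 0 0 0; 0 0 0 0; 0 0 0 0", fingers=-1)

```text
time: 5.68
tool_pos: [538.7, 298.2, 59.8]
tcp_rot: [3.142, 0.0, 2.956]
contact_force: [-0.7, -0.9, 1.2]
grip_width: 60.0
finger_force: 30.0
```

>>> apply_moves(motion="0 0 -0.02 0; 0 0 -0.03 0; 0 0 -0.05 0; 0 0 -0.06 0; 0 0 -0.06 0; 0 0 -0.02 0; -0.01 -0.04 0 0; -0.012 -0.05 0 0")

```text
time: 6.68
tool_pos: [543.5, 205.5, 299.6]
tcp_rot: [3.141, 0.0, 2.958]
contact_force: [0.4, -1.6, -0.8]
grip_width: 59.7
finger_force: 30.0
```

>>> apply_moves(motion="-0.012 -0.05 0 0; -0.012 -0.05 0 0; -0.012 -0.05 0 0; -0.013 -0.035 0 0; 0 -0.015 0 -2.8; 0 0 0 0; 0 0 0 0; 0 0 0 0")

```text
time: 7.68
tool_pos: [555.0, 1.1, 299.7]
tcp_rot: [3.141, 0.0, 3.006]
contact_force: [-0.9, 0.3, -1.0]
grip_width: 60.1
finger_force: 30.0
```

```bash
python3 - <<'E'
from h import *
o=bot.get_obs();print(o["tool_pos"],o["tcp_rot"],o["grip_width"])
w=wrist();cv2.imwrite("pics/g.png",w["img"]); np.savez("g.npz",**{k:v for k,v in w.items() if k!="shot"})
for t in("foam","press_plate","bar","fixed_jaw","jig","trigger","handle","plaque"):
  for r in bot.cut_out(w,t)[:2]:
    Q,_,_=pts(w,r["pixels"]); print(t,round(r["p"],2),np.round(r["point"]),len(Q),np.percentile(Q,[3,97],axis=0).round().tolist() if len(Q) else'')
    if t in("foam",):
      h=np.percentile(Q[:,2],90);Q=Q[Q[:,2]>h-5];print(h,cv2.minAreaRect(Q[:,:2].astype(np.float32)))
E
```

```text
[555.00410606   1.1002487  299.71598227] [3.14133152e+00 3.98603794e-06 3.00586563e+00] 60.060477649002955
foam 0.6 [233. 183.] 1963 [[553.0, -56.0, 25.0], [589.0, -0.0, 94.0]]
93.10842098273135 ((577.7067260742188, -29.075241088867188), (59.94023895263672, 44.620628356933594), 81.92832946777344)
press_plate 0.7 [296. 186.] 529 [[567.0, 37.0, 25.0], [613.0, 91.0, 67.0]]
fixed_jaw 0.8 [206. 143.] 21493 [[417.0, -195.0, 11.0], [612.0, 95.0, 65.0]]
fixed_jaw 0.46 [294. 183.] 472 [[567.0, 37.0, 34.0], [612.0, 93.0, 67.0]]
jig 0.95 [205. 139.] 21505 [[418.0, -195.0, 11.0], [612.0, 95.0, 65.0]]
trigger 0.91 [199.  89.] 743 [[426.0, -68.0, 43.0], [485.0, -42.0, 58.0]]
handle 0.95 [205. 143.] 21391 [[418.0, -194.0, 11.0], [612.0, 95.0, 65.0]]
plaque 0.76 [257. 244.] 9086 [[544.0, -24.0, 256.0], [562.0, 31.0, 349.0]]
plaque 0.68 [500. 168.] 208 [[611.0, 323.0, 0.0], [626.0, 337.0, 46.0]]
```

View pics/g.png

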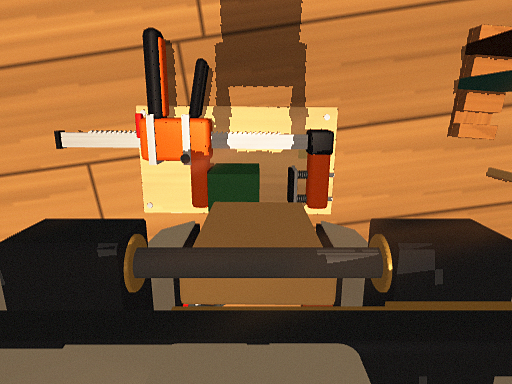

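```bash
cat > jig.py <<'E'
from h import *
w=dict(np.load("g.npz")); P,u,v=pts(w)
m=(P[:,2]>46.5)&(P[:,2]<53)&(v<160)&(v>125)&(u>62)&(u<300); B=P[m]
m2=((u[m]<135)|(u[m]>215)); B=B[m2]
print("barpts",len(B),np.median(B[:,2]))
l=cv2.fitLine(B[:,:2].astype(np.float32),cv2.DIST_HUBER,0,.01,.01).ravel(); print(l,np.degrees(np.arctan2(l[1],l[0])))
d=l[:2]; d=d if d[1]<0 else -d   # jig x
n=np.array([-d[1],d[0]])         # jig y
s=(B[:,:2]-l[2:])@n; print("bar across",np.percentile(s,[1,5,50,95,99]))
# board
m=(P[:,2]>9)&(P[:,2]<17)&(v>100)&(v<215)&(u>130)&(u<345); Q=(P[m][:,:2]-l[2:]); a,b=Q@d,Q@n
print("board x",np.percentile(a,[.5,99.5]),"y",np.percentile(b,[.5,99.5]),"z",np.median(P[m][:,2]))
br=cv2.minAreaRect(P[m][:,:2].astype(np.float32));print(br)
m=(P[:,2]>88)&(P[:,2]<97)&(v<205)&(v>155)&(u>195)&(u<270); Q=(P[m][:,:2]-l[2:]); a,b=Q@d,Q@n
print("foam x",np.percentile(a,[1,5,50,95,99]),"y",np.percentile(b,[1,99]),np.median(P[m][:,2]))
hsv=cv2.cvtColor(w["img"],cv2.COLOR_BGR2HSV)[v,u]
for nm,z0,z1 in(("jaw",55,66),("plate",60,75)):
  m=(P[:,2]>z0)&(P[:,2]<z1)&(v<215)&(v>160)&(u>280)&(u<335); Q=(P[m][:,:2]-l[2:]); a,b=Q@d,Q@n
  print(nm,m.sum(),np.percentile(a,[1,5,50,95,99]),np.percentile(b,[1,99]))
m=(P[:,2]>40)&(P[:,2]<62)&(v<215)&(v>160)&(u>180)&(u<215); Q=(P[m][:,:2]-l[2:]); a,b=Q@d,Q@n
print("fixed",np.percentile(a,[1,5,50,95,99]),np.percentile(b,[1,99]))
m=(P[:,2]>40)&(P[:,2]<62)&(v<115)&(v>55)&(u>183)&(u<215); Q=(P[m][:,:2]-l[2:]); a,b=Q@d,Q@n
print("trig",np.percentile(a,[1,50,99]),np.percentile(b,[1,99]))
E
python3 jig.py
```

```text
barpts 2446 49.26877243061486
[ 1.4176475e-01  9.8990035e-01  5.1312219e+02 -8.4255417e+01] 81.85002
bar across [-1.01222133e+01 -8.70811393e+00 -1.31082202e-03  8.78898035e+00
  9.72257646e+00]
board x [-197.33096847   70.03604612] y [-41.64165556 106.56000026] z 12.285387982008757
((554.3402099609375, -26.117568969726562), (270.2922668457031, 149.51649475097656), 81.91947174072266)
foam x [-92.70681676 -90.35775824 -63.61947125 -36.73265685 -34.52379742] y [33.92746264 67.83037723] 92.29065567921913
jaw 1154 [-181.15225497 -179.3988422  -165.55558266 -133.61737815 -132.25144514] [23.78431528 84.81654556]
plate 691 [-178.14935003 -176.61069635 -163.88511259 -133.21554253 -132.29161854] [23.7189007  81.55028761]
fixed [-32.29367456 -28.75835519 -19.24565704  -9.3980624   -8.17743132] [25.10981931 84.88114031]
trig [-31.08169409 -21.539041    -9.95360148] [-93.25442806 -31.23448462]
```

>>> apply_moves(motion="0 0 0 10.5; 0 0 0 10.5; 0 0 0 10.5; 0 0 0 10.5; 0 0 0 10.5; 0 0 0 10.5; 0 0 0 10.5; 0 0 0 10.5")

```text
time: 9.12
tool_pos: [555.0, 0.1, 299.7]
tcp_rot: [3.142, -0.0, 1.533]
contact_force: [-0.1, -0.1, -0.9]
grip_width: 60.0
finger_force: 30.0
```

>>> apply_moves(motion="0 0 0 6.3; 0 0 0 0; 0 0 0 0; 0 0 0 0")

```text
time: 9.62
tool_pos: [555.0, 0.1, 299.7]
tcp_rot: [3.142, -0.0, 1.43]
contact_force: [-0.1, -0.2, -0.1]
grip_width: 59.6
finger_force: 30.0
```

```bash
python3 - <<'E'
from h import *
O=np.array([518.1,-51.2]);d=np.array([-.1409,-.990]);n=np.array([.990,-.1409])
o=bot.get_obs();t=o["tool_pos"];print(t,o["tcp_rot"],np.degrees(o["tcp_rot"]))
w=wrist();P,u,v=pts(w)
m=(abs(P[:,2]-t[2]-48)<5)&(np.hypot(*(P[:,:2]-t[:2]).T)<45);Q=P[m]
print("held top",len(Q),Q[:,2].mean(),cv2.minAreaRect(Q[:,:2].astype(np.float32)))
m=(abs((P[:,:2]-t[:2])@n)<24)&((P[:,:2]-t[:2])@-d<20)&((P[:,:2]-t[:2])@-d>0)&(P[:,2]>t[2]-50)&(P[:,2]<t[2]+45);Q=P[m]-t
A=np.c_[Q[:,:2]@n,Q[:,2],np.ones(len(Q))];print("face",len(Q),np.linalg.lstsq(A,Q[:,:2]@d,rcond=None)[0])
T=O-69*d+58*n; D=T-t[:2]; y=o["tcp_rot"][2]
print("target",T,"tool shift",D@[np.cos(y),np.sin(y)],D@[np.sin(y),-np.cos(y)], o["joint_positions"])
E
```

```text
[5.54989595e+02 1.23065378e-01 2.99708479e+02] [ 3.14159243e+00 -7.08746392e-05  1.43018967e+00] [ 1.79999987e+02 -4.06081770e-03  8.19438318e+01]
held top 4734 348.14080893609054 ((555.0353393554688, 0.49413108825683594), (15.892809867858887, 65.36909484863281), 82.15023040771484)
face 4042 [ 7.59816276e-03 -1.42325841e-03 -8.51354361e+00]
target [585.2421   8.9378] tool shift 12.967444843466398 28.71861748671258 [-1.37918037e-01  3.54456946e-01  1.30476952e+00  7.11518102e-05
  1.48236577e+00  2.68233938e-03]
```

>>> apply_moves(motion="0.006 0.014 0 0; 0.0063 0.0147 0 0; 0 0 0.03 0; 0 0 0.05 0; 0 0 0.05 0; 0 0 0.03 0; 0 0 0 0; 0 0 0 0")

```text
time: 10.68
tool_pos: [586.1, 8.2, 141.2]
tcp_rot: [3.139, -0.0, 1.429]
contact_force: [0.0, -0.4, -0.7]
grip_width: 59.8
finger_force: 30.0
```

```bash
cat > chk.py <<'E'
from h import *
O=np.array([518.1,-51.2]);d=np.array([-.1409,-.990]);n=np.array([.990,-.1409])
o=bot.get_obs();t=o["tool_pos"];D=t[:2]-O
print("jig xy",D@d,D@n,"z",t[2],"yaw",np.degrees(o["tcp_rot"][2]),"F jig",o["contact_force"][:2]@d,o["contact_force"][:2]@n,o["contact_force"][2],"t",o["time"])
E
python3 chk.py; python3 - <<'E'
from h import *
w=bot.capture("scene");cv2.imwrite("pics/h.png",cv2.resize(w["img"][130:250,190:350],None,fx=4,fy=4,interpolation=2))
E
```

```text
jig xy -68.36946409617293 58.98956304313091 z 141.2419132971601 yaw 81.88963723249485 F jig 0.40154587454991225 0.07703195622080634 -0.7455695661770066 t 10.675
```

View pics/h.png

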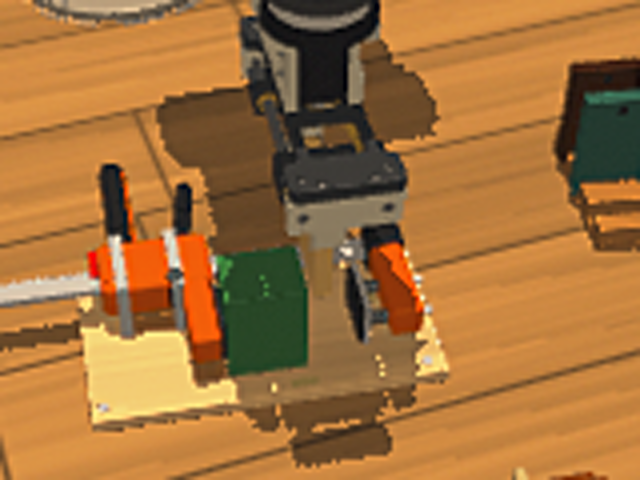

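The plaque hangs at (320,275) in the crop, between the foam (265,310) and the pressure plate (360,290), and is clear of both. Lowering it.

>>> apply_moves(motion="0 0 0.02 0; 0 0 0.025 0; 0 0 0.02 0; 0 0 0.008 0; 0 0 0 0; 0 0 0 0")

```text
time: 11.48
tool_pos: [586.0, 8.2, 68.0]
tcp_rot: [3.139, -0.0, 1.429]
contact_force: [-0.5, 0.5, -0.9]
grip_width: 60.0
finger_force: 30.0
```

```bash
python3 chk.py; python3 - <<'E'
from h import *
from chk import O,d,n,t
for nm in("scene","side"):
  w=bot.capture(nm);P,u,v=pts(w);J=np.c_[(P[:,:2]-O)@d,(P[:,:2]-O)@n,P[:,2]]
  if nm=="side":cv2.imwrite("pics/i.png",cv2.resize(w["img"][150:250,180:300],None,fx=5,fy=5,interpolation=2))
  f=J[(J[:,2]>88)&(J[:,2]<97)&(J[:,0]>-66)&(J[:,0]<5)&(J[:,1]>30)&(J[:,1]<88)]
  print(nm,"foam x",np.percentile(f[:,0],[2,98]) if len(f) else'')
  q=J[(J[:,2]>70)&(J[:,2]<109)&(J[:,0]>-90)&(J[:,0]<-58)&(J[:,1]>60)&(J[:,1]<92)]
  print("plq-ish",len(q),np.percentile(q,[2,50,98],axis=0).round(1).tolist() if len(q) else'')
E
```

```text
jig xy -68.3887587815358 58.829564268495496 z 67.97769158975886 yaw 81.88041183792791 F jig -0.4488078956836147 -0.5823702516763927 -0.8725849562201933 t 11.475
jig xy -68.3887587815358 58.829564268495496 z 67.97769158975886 yaw 81.88041183792791 F jig -0.4488078956836147 -0.5823702516763927 -0.8725849562201933 t 11.475
scene foam x [-39.30038815   1.28430499]
plq-ish 0 
side foam x [-61.8214644    2.13165518]
plq-ish 54 [[-63.5, 60.8, 87.6], [-60.7, 74.8, 97.2], [-58.3, 90.5, 108.8]]
```

View pics/i.png

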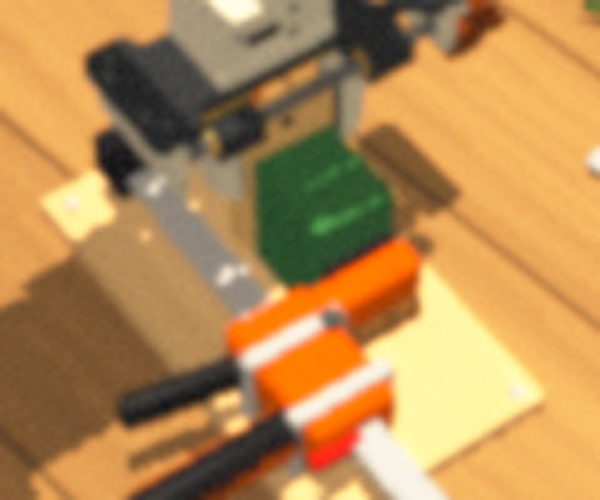

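>>> apply_moves(motion="0 -0.0008 0.002 0; 0 0 0.0015 0; 0 0 0.001 0; 0 0 0 0; 0 0 0 0")

```text
time: 12.2
tool_pos: [584.3, 8.4, 63.7]
tcp_rot: [3.141, -0.0, 1.429]
contact_force: [-4.0, -0.5, 11.4]
grip_width: 59.8
finger_force: 30.0
```

>>> apply_moves(motion="0 0 -0.0006 0; 0 0 0 0; 0 0 0 0")

```text
time: 12.58
tool_pos: [584.3, 8.4, 63.7]
tcp_rot: [3.141, -0.0, 1.429]
contact_force: [-3.5, 0.3, 7.3]
grip_width: 60.0
finger_force: 30.0
```

>>> apply_moves(motion="0 0 0 0; 0 0 0 0; 0 0 0 0; 0 0 0 0; 0 0 0 0; 0 0 0 0", fingers=0.7)

```text
time: 13.32
tool_pos: [584.4, 8.4, 62.8]
tcp_rot: [-3.142, -0.0, 1.429]
contact_force: [0.2, -0.9, -0.4]
grip_width: 78.0
finger_force: 0.0
```

>>> apply_moves(motion="0 0 -0.01 0; 0 0 -0.02 0; 0 0 -0.03 0; 0 0 -0.05 0; 0 0 -0.05 0; 0 0 -0.05 0; 0 0 -0.02 0; 0 0 0 0")

```text
time: 14.32
tool_pos: [584.9, 8.3, 295.2]
tcp_rot: [3.137, -0.0, 1.429]
contact_force: [0.4, -1.0, -0.0]
grip_width: 78.1
finger_force: 0.0
```

```bash
python3 chk.py; python3 - <<'E'
from h import *
from chk import O,d,n
for nm in("scene","side","wrist"):
  w=wrist() if nm=="wrist" else bot.capture(nm);P,u,v=pts(w);J=np.c_[(P[:,:2]-O)@d,(P[:,:2]-O)@n,P[:,2]]
  if nm=="scene":cv2.imwrite("pics/j.png",cv2.resize(w["img"][150:250,200:330],None,fx=5,fy=5,interpolation=2))
  f=J[(J[:,2]>87)&(J[:,2]<96)&(J[:,0]>-66)&(J[:,0]<5)&(J[:,1]>25)&(J[:,1]<92)]
  q=J[(J[:,2]>106)&(J[:,2]<118)&(J[:,0]>-95)&(J[:,0]<-40)&(J[:,1]>20)&(J[:,1]<100)]
  for a,b in(("foam",f),("plaque",q)):
    if len(b)>9: r=cv2.minAreaRect(b[:,:2].astype(np.float32)); print(nm,a,len(b),np.round(r[0],1),np.round(r[1],1),round(r[2],1))
E
```

```text
jig xy -68.37055533285252 57.77642674158411 z 295.17558286866523 yaw 81.8799061164162 F jig 0.9153471800395946 0.5105200001934024 -0.018508078505816372 t 14.325
jig xy -68.37055533285252 57.77642674158411 z 295.17558286866523 yaw 81.8799061164162 F jig 0.9153471800395946 0.5105200001934024 -0.018508078505816372 t 14.325
scene foam 274 [-29.8  63. ] [66.6 57.8] 3.7
scene plaque 77 [-67.4  59.7] [14.2 62. ] 0.1
side foam 394 [-30.9  57.5] [67.8 56.1] 1.4
side plaque 115 [-65.7  57.6] [17.  60.3] 2.0
wrist foam 2097 [-29.1  59.1] [58.5 50. ] 0.0
wrist plaque 783 [-70.3  57.3] [14.5 59.9] 0.0
```

View pics/j.png

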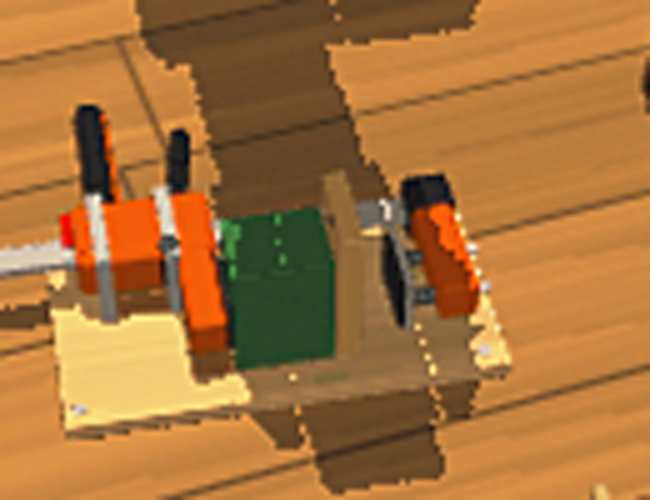

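The plaque stands free and square, at (345,265) in the crop with the foam to its left. It is centred on the foam to about 1 mm. Next I go to the trigger with closed fingers.

>>> apply_moves(motion="-0.013 -0.03 0 0; -0.013 -0.03 0 0; -0.013 -0.03 0 0; -0.0123 -0.0277 0 0; 0 0 0 10; 0 0 0 10; 0 0 0 10; 0 0 0 10", fingers=-1)

```text
time: 15.48
tool_pos: [459.9, -25.6, 291.4]
tcp_rot: [-3.139, 0.002, 0.725]
contact_force: [0.3, 1.4, 0.1]
grip_width: 3.3
finger_force: 0.0
```

>>> apply_moves(motion="0 0 0 10; 0 0 0 10; 0 0 0 10; 0 0 0 10; 0 0 0 10; 0 0 0 0; 0 0 0 0; 0 0 0 0")

```text
time: 16.48
tool_pos: [460.5, -25.7, 292.5]
tcp_rot: [-3.141, 0.001, -0.14]
contact_force: [0.1, 0.0, -0.4]
grip_width: 0.7
finger_force: 0.0
```

```bash
python3 chk.py; python3 - <<'E'
from h import *
from chk import O,d,n
w=wrist();cv2.imwrite("pics/k.png",w["img"])
for t in("trigger",):
  for r in bot.cut_out(w,t)[:2]:
    P,_,_=pts(w,r["pixels"]);J=np.c_[(P[:,:2]-O)@d,(P[:,:2]-O)@n,P[:,2]];J=J[(J[:,2]>38)&(J[:,2]<62)]
    print(r["p"],r["point"],len(J))
    for y in(-40,-50,-60,-70,-80,-90):
      q=J[abs(J[:,1]-y)<3]
      if len(q)>3: print(y,np.percentile(q[:,0],[3,97]))
E
```

```text
jig xy -17.08999164764979 -60.61996428516574 z 292.5480125872331 yaw -8.0136044876266 F jig -0.058450834871936114 0.08026316726402304 -0.4281022120676515 t 16.475
jig xy -17.08999164764979 -60.61996428516574 z 292.5480125872331 yaw -8.0136044876266 F jig -0.058450834871936114 0.08026316726402304 -0.4281022120676515 t 16.475
0.65 [282.3, 166.5] 601
-40 [10.60963588 23.49131289]
-50 [ 8.70581035 21.55488192]
-60 [ 6.92070484 19.15822543]
-70 [ 4.80319853 17.37734742]
-80 [ 2.82141698 16.01047643]
-90 [ 3.64172896 14.72805153]
```

View pics/k.png

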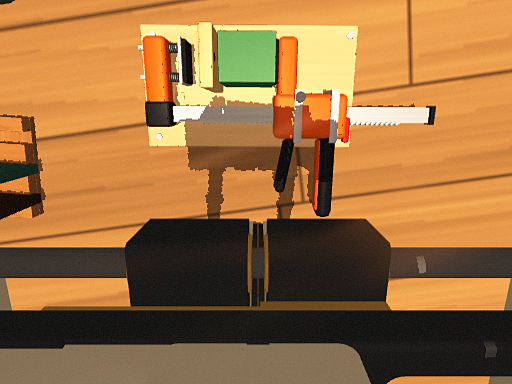

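The top view shows the foam (247,55), plaque (205,55), plate (187,60), sliding jaw (157,65), trigger (284,165) and handle (322,175). The trigger face matches the drawing. Going down beside it.

>>> apply_moves(motion="0 0 0.03 0; 0 0 0.05 0; 0 0 0.055 0; 0 0 0.055 0; 0 0 0.04 0; 0 0 0.0175 0; 0 0 0.005 0; 0 0 0 0")

```text
time: 17.58
tool_pos: [460.9, -25.9, 40.6]
tcp_rot: [-3.142, -0.0, -0.142]
contact_force: [0.4, 0.6, 1.2]
grip_width: 0.5
finger_force: 0.0
```

>>> apply_moves(motion="0 0.003 0 0; 0 0.003 0 0; 0 0.002 0 0; 0 0.002 0 0; 0 0.002 0 0; 0 0.002 0 0; 0 0 0 0; 0 0 0 0")

```text
time: 18.58
tool_pos: [458.4, -39.5, 40.2]
tcp_rot: [-3.141, 0.001, -0.142]
contact_force: [-0.6, 3.4, 0.7]
grip_width: 0.6
finger_force: 1.3
```

```bash
python3 chk.py; python3 - <<'E'
from h import *
w=wrist();cv2.imwrite("pics/l.png",w["img"])
E
```

```text
jig xy -3.1796996470704877 -60.756728779952915 z 40.20822075484001 yaw -8.125642065153597 F jig -3.329904181194451 -1.031363015882674 0.7413869771415456 t 18.575
```

View pics/l.png

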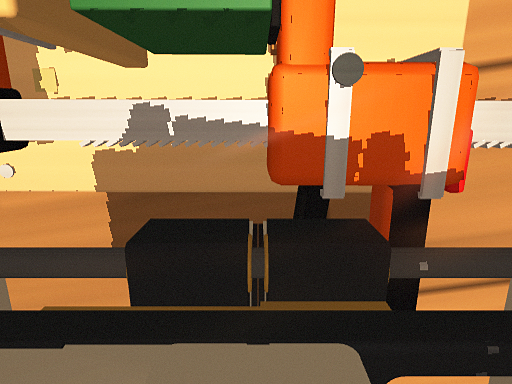

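The finger is on the trigger, with about 3.3 N reaction. From here I track the bar numerically by the black jaw block's edge at (20,120).

```bash
cat > bar.py <<'E'
from chk import *
w=wrist();g=cv2.cvtColor(w["img"],cv2.COLOR_BGR2GRAY).astype(float)
# right edge of black block on bar: use rows near bar, on bright bar background
P,u,v=pts(w);J=np.full((384,512,3),np.nan);J[v,u]=np.c_[(P[:,:2]-O)@d,(P[:,:2]-O)@n,P[:,2]]
xs=[]
for r in range(104,132,2):
  dark=np.nonzero(g[r,:260]<45)[0]
  if len(dark):
    c=dark[dark<260].max() if False else None
    k=0
    while k<259 and g[r,k]<70:k+=1
    if k>2: xs.append(J[r,k-3,0])
print("block edge x",np.round(np.nanmedian(xs),2) if xs else None,len(xs))
# plate / pins: points of rubber and plate z 55-66, y 35-80
m=(P[:,2]>57)&(P[:,2]<70);q=J[v[m],u[m]];q=q[(q[:,1]>28)&(q[:,1]<85)&(q[:,0]<-62)&(q[:,0]>-140)]
print("plate top pts",len(q),np.percentile(q[:,0],[2,98]).round(1) if len(q)>5 else'')
for r in (110,118,126): print(g[r,:60:4].astype(int))
E
python3 bar.py
```

```text
jig xy -3.2016394499191816 -60.74459723470108 z 40.21014733795494 yaw -8.122735660051166 F jig -2.2117447231853964 -1.7561597863017908 1.1960875412833534 t 18.625
block edge x None 0
plate top pts 404 [-104.7  -62.5]
[210 228 228 226 228 227 227 228 227 228 226 226 229 229 230]
[228 229 230 230 231 232 230 233 232 233 232 232 234 234 235]
[  0 228 228 229 231 229 230 230 230 230 230 230 231 231 231]
```

>>> apply_moves(motion="0 0.004 0 0; 0 0.004 0 0; 0 0.004 0 0; 0 0.004 0 0; 0 0.003 0 0; 0 0.002 0 0; 0 0 0 0; 0 0 0 0")

```text
time: 19.68
tool_pos: [455.2, -60.4, 40.1]
tcp_rot: [-3.141, 0.001, -0.142]
contact_force: [-2.5, 5.0, -0.4]
grip_width: 0.3
finger_force: 2.3
```

```bash
python3 bar.py
```

```text
jig xy 17.97764285830826 -61.02273356023293 z 40.12535172631607 yaw -8.130923240366656 F jig -4.595756647608637 -3.1710796764297666 -0.4050090608485548 t 19.675
block edge x None 0
plate top pts 423 [-64.  -62.3]
[225 226 227 225 224 226 226 227 224 226 225 227 228 224 226]
[227 230 230 230 231 232 232 231 231 230 234 232 233 232 234]
[228 229 228 229 228 229 227 228 229 230 230 229 229 229 229]
```

```bash
python3 - <<'E'
import cv2
g=cv2.cvtColor(cv2.imread("pics/l.png"),cv2.COLOR_BGR2GRAY)
for r in range(85,150,6):print(r,g[r,:40:4])
E
```

```text
85 [ 61  55  57 133 124 129 126 127 126 111]
91 [ 12  14  13   4   4 133 126 125 129 108]
97 [  2   1   8   7   1   0 121 122 125 124]
103 [226 228 228 229 230 230 228 231 230 233]
109 [223 228 225 227 227 228 227 228 227 229]
115 [223 229 226 224 227 228 229 228 228 228]
121 [111 229 225 229 228 229 230 231 232 231]
127 [  0 229 227 227 228 228 229 228 229 230]
133 [  5 245 228 229 230 230 230 230 232 230]
139 [ 10 131 252 253 252 250 251 248 243 240]
145 [  8  12   8  16  14   7   2 244 227 232]
```

>>> apply_moves(motion="0 -0.005 0 0; 0 -0.005 0 0; 0 -0.006 0 0; 0 -0.006 0 0; 0 -0.006 0 0; 0 -0.006 0 0; 0 0 0 0; 0 0 0 0")

```text
time: 20.72
tool_pos: [460.4, -26.8, 40.3]
tcp_rot: [3.142, 0.0, -0.142]
contact_force: [0.1, -0.7, -0.8]
grip_width: 0.5
finger_force: 0.0
```

```bash
cat > bar.py <<'E'
from chk import *
w=wrist();g=cv2.cvtColor(w["img"],cv2.COLOR_BGR2GRAY).astype(int)
P,u,v=pts(w);J=np.full((384,512,3),np.nan);J[v,u]=np.c_[(P[:,:2]-O)@d,(P[:,:2]-O)@n,P[:,2]]
cv2.imwrite("pics/last.png",w["img"])
for r in range(100,136,7):
  row=g[r,:250];dk=np.nonzero(row<60)[0];dk=dk[dk<130]
  k=dk.max() if len(dk) else -1
  print(r,k,J[r,max(k-2,0)].round(1),J[r,k+3].round(1))
E
python3 bar.py
```

```text
jig xy -15.995445223149618 -60.556908521209756 z 40.29524610278714 yaw -8.113820150051872 F jig 0.6658307727092457 0.15434851646003084 -0.7738666469867838 t 20.725
100 43 [-112.2    9.4   50.7] [-110.4    9.4   50. ]
107 44 [-112.2    6.4   50.7] [-110.8    6.4   49.5]
114 44 [-111.3    3.5   52.9] [-112.     3.4   48.3]
121 45 [-112.     0.5   51.9] [-111.5    0.4   49.2]
128 47 [-112.7   -2.7   50.2] [-111.2   -2.7   49. ]
135 48 [-112.3   -5.7   50.8] [-111.1   -5.8   49.2]
```

```bash
python3 - <<'E'
from h import *
O=np.array([518.1,-51.2]);d=np.array([-.1409,-.990]);n=np.array([.990,-.1409])
w=dict(np.load("g.npz"));P,u,v=pts(w);J=np.full((384,512,3),np.nan);J[v,u]=np.c_[(P[:,:2]-O)@d,(P[:,:2]-O)@n,P[:,2]]
g=cv2.cvtColor(w["img"],cv2.COLOR_BGR2GRAY)
for r in(134,138,142,146):
  k=285+np.nonzero(g[r,285:340]<60)[0].min();print(r,k,J[r,k-2].round(1),J[r,k+2].round(1))
for r in(172,178,184,190,196):print(r,g[r,278:304],J[r,278:304,0].round(0),J[r,278:304:4,2].round())
E
```

```text
134 308 [nan nan nan] [-121.8   -9.    59.2]
138 308 [-118.5   -3.5   50.2] [-121.7   -4.4   60.9]
142 308 [-118.7    1.5   50.1] [-121.9    0.4   61.4]
146 308 [-119.2    6.6   48.4] [-122.1    5.2   61.5]
172 [128 121 127 126 123 125 125 124 122 142   9   7   8  15   9   1  60 118
 111  85  58  17  45  21  60  27] [ -87.  -89.  -90.  -91.  -93.  -94.  -95.  -97.  -98. -100.  -99.  -99.
  -99. -100. -101. -102. -103. -105. -106. -107. -111. -111. -113. -114.
 -116. -117.] [11. 13. 12. 62. 65. 47. 46.]
178 [124 122 125 125 121 121 123 125 128 103   4  11   8  24  16   5  69 121
 112  61  57  62  68  62  62  64] [ -87.  -89.  -90.  -92.  -93.  -94.  -96.  -97.  -99. -100.  -99.  -99.
  -99. -100. -101. -102. -104. -105. -106. -107. -115. -112. -114. -115.
 -116. -117.] [12. 13. 12. 65. 66. 12. 49.]
184 [112 118 112 114 116 112 116 117 121  95  10   7  13  17   6   4 112 110
 108 110 113 117 115 115 118 116] [ -88.  -89.  -90.  -92.  -93.  -95.  -96.  -97.  -99. -100.  -99.  -99.
  -99. -100. -102. -103. -104. -105. -106. -114. -116. -117. -119. -120.
 -121. -123.] [13. 13. 11. 65. 66. 12. 13.]
190 [113 113 112 112 113 110 112 110 123  55   6  12  13  10  13  18 122 113
 104 108 108 112 111 111 106 118] [ -88.  -89.  -91.  -92.  -93.  -95.  -96.  -98.  -99.  -99.  -99.  -99.
  -99. -101. -102. -103. -104. -105. -107. -115. -116. -118. -119. -120.
 -122. -123.] [13. 14. 11. 64. 67. 13. 12.]
196 [110 110 106 109 112 112 115 111 122  29  10   9  15  14  12  32 119 117
  92  52  19  41  26  52  30  55] [ -88.  -89.  -91.  -92.  -94.  -95.  -97.  -98.  -99.  -99.  -99.  -99.
 -100. -101. -102.   nan -104. -105. -107. -111. -111. -113. -114. -116.
 -117. -118.] [12. 13. 12. 64. 66. 50. 50.]
```

>>> apply_moves(motion="0 0.006 0 0; 0 0.006 0 0; 0 0.006 0 0; 0 0.006 0 0; 0 0.006 0 0; 0 0.004 0 0; 0 0 0 0; 0 0 0 0")

```text
time: 21.78
tool_pos: [454.9, -60.2, 40.1]
tcp_rot: [-3.141, 0.002, -0.142]
contact_force: [-3.3, 4.8, -0.6]
grip_width: 0.5
finger_force: 2.1
```

>>> apply_moves(motion="0 -0.006 0 0; 0 -0.006 0 0; 0 -0.006 0 0; 0 -0.006 0 0; 0 -0.006 0 0; 0 -0.004 0 0; 0 0 0 0; 0 0 0 0")

```text
time: 22.78
tool_pos: [460.4, -26.9, 40.3]
tcp_rot: [3.142, 0.0, -0.142]
contact_force: [-0.3, 0.1, -0.4]
grip_width: 0.3
finger_force: 0.0
```

```bash
python3 bar.py
```

```text
jig xy -15.946761424892799 -60.550937873070076 z 40.29026911153863 yaw -8.123476393352004 F jig -0.03568307890179316 -0.2780400030133 -0.4003133563234925 t 22.775
100 56 [-105.9    9.4   51.6] [-104.9    9.5   49.5]
107 57 [-106.     6.5   51.5] [-105.5    6.5   48.7]
114 58 [-105.7    3.5   51.9] [-105.1    3.5   49.3]
121 59 [-106.3    0.5   51. ] [-105.6    0.4   48.4]
128 60 [-106.5   -2.6   50.7] [-104.9   -2.7   49.6]
135 61 [-106.3   -5.7   51. ] [-105.3   -5.8   48.9]
```

>>> apply_moves(motion="0 0.006 0 0; 0 0.006 0 0; 0 0.006 0 0; 0 0.006 0 0; 0 0.006 0 0; 0 0.004 0 0; 0 0 0 0; 0 0 0 0")

```text
time: 23.82
tool_pos: [454.9, -60.2, 40.1]
tcp_rot: [-3.141, 0.002, -0.142]
contact_force: [-3.4, 5.1, -0.1]
grip_width: 0.2
finger_force: 2.1
```

```bash
python3 bar.py
```

```text
jig xy 17.83359454652657 -61.285237183825615 z 40.08314739836184 yaw -8.133599430448113 F jig -4.53768099874953 -4.126401405081444 -0.0867923700966951 t 23.825
100 -1 [-97.9   8.8  48.3] [-95.8   8.7  50. ]
107 -1 [-97.5   5.7  49.7] [-97.1   5.7  49. ]
114 -1 [-98.4   2.7  49.2] [-97.7   2.7  48.9]
121 -1 [-98.   -0.3  50.5] [-97.4  -0.3  50.1]
128 -1 [-99.3  -3.4  49.6] [-98.2  -3.4  49.8]
135 0 [-100.3   -6.5   49. ] [-99.1  -6.6  48.9]
```

>>> apply_moves(motion="0 -0.006 0 0; 0 -0.006 0 0; 0 -0.006 0 0; 0 -0.006 0 0; 0 -0.006 0 0; 0 -0.004 0 0; 0 0 0 0; 0 0 0 0")

```text
time: 24.88
tool_pos: [460.4, -26.9, 40.3]
tcp_rot: [3.142, 0.0, -0.142]
contact_force: [0.9, 0.3, -0.8]
grip_width: 0.4
finger_force: 0.0
```

```bash
cat >> bar.py <<'E'
# scan along x at several y: dark pad vs pale plaque
m=(J[...,1]>25)&(J[...,1]<75)&(J[...,0]<-55)&(J[...,0]>-110)&(J[...,2]>20)
for lo,hi in((55,70),(70,90),(90,120)):
  q=J[m&(J[...,2]>lo)&(J[...,2]<hi)]
  if len(q)>5:print("z",lo,hi,len(q),"x",np.percentile(q[:,0],[1,25,50,75,99]).round(1),"y",np.percentile(q[:,1],[2,98]).round(1))
E
python3 bar.py
```

```text
jig xy -15.946041717188757 -60.54406145320467 z 40.27819054401285 yaw -8.125470265169655 F jig -0.4655839336682476 0.8441012703571102 -0.8429845018983863 t 24.875
100 70 [-100.9    9.5   49.7] [-99.1   9.5  48.9]
107 71 [-100.3    6.5   50.7] [-98.9   6.5  49.3]
114 71 [-100.1    3.5   51.8] [-99.4   3.5  49. ]
121 72 [-99.9   0.5  52.1] [-99.6   0.4  48.6]
128 73 [-99.8  -2.5  52.3] [-99.3  -2.7  49.1]
135 75 [-100.2   -5.7   50.6] [-98.9  -5.8  49. ]
z 55 70 1684 x [-109.8 -106.1 -103.   -63.5  -55.7] y [25.5 38.4]
z 70 90 1399 x [-74.7 -65.2 -63.2 -62.8 -55.4] y [26.9 36.9]
z 90 120 3061 x [-75.8 -70.2 -64.9 -63.1 -55.7] y [26.7 35.8]
```

>>> apply_moves(motion="0 0.006 0 0; 0 0.006 0 0; 0 0.006 0 0; 0 0.006 0 0; 0 0.006 0 0; 0 0.004 0 0; 0 0 0 0; 0 0 0 0")

```text
time: 25.92
tool_pos: [454.9, -60.2, 40.1]
tcp_rot: [-3.141, 0.002, -0.142]
contact_force: [-1.5, 5.4, 0.9]
grip_width: 0.3
finger_force: 2.6
```

```bash
python3 bar.py
```

```text
jig xy 17.781231961849404 -61.33532904680668 z 40.08713246781307 yaw -8.135888775185272 F jig -5.088208497259636 -2.240544552984862 0.9334078198503419 t 25.925
100 6 [-95.1   8.7  49.8] [-93.2   8.7  49.4]
107 7 [-94.4   5.7  50.9] [-93.2   5.7  49.5]
114 8 [-94.4   2.7  51.1] [-93.7   2.7  49. ]
121 9 [-94.2  -0.3  51.5] [-94.3  -0.4  48.4]
128 11 [-94.5  -3.4  50.6] [-93.4  -3.5  49.1]
135 12 [-94.6  -6.5  50.7] [-93.5  -6.6  49.2]
z 55 70 748 x [-71.4 -61.7 -60.2 -59.8 -55.4] y [26.9 34.1]
z 70 90 1454 x [-71.1 -60.9 -60.2 -59.7 -55.3] y [26.8 34.1]
z 90 120 284 x [-61.6 -60.  -59.3 -57.2 -55.1] y [27.2 35.8]
```

>>> apply_moves(motion="0 -0.006 0 0; 0 -0.006 0 0; 0 -0.006 0 0; 0 -0.006 0 0; 0 -0.006 0 0; 0 -0.004 0 0; 0 0 0 0; 0 0 0 0")

```text
time: 26.98
tool_pos: [460.4, -26.9, 40.3]
tcp_rot: [-3.142, 0.0, -0.142]
contact_force: [0.4, 0.6, -0.4]
grip_width: 0.2
finger_force: 0.0
```

```bash
python3 bar.py;python3 - <<'E'
from bar import J,g
q=(J[...,1]>30)&(J[...,1]<38)&(J[...,2]>56)&(J[...,2]<68)&(J[...,0]<-58)&(J[...,0]>-105)
h,e=np.histogram(J[q][:,0],bins=np.arange(-105,-57,1)) if 0 else __import__("numpy").histogram(J[q][:,0],bins=range(-105,-57));print(dict(zip(e.tolist(),h.tolist())))
E
```

```text
jig xy -15.97477759807954 -60.54967403243249 z 40.28664753170999 yaw -8.121048773788484 F jig -0.6805416806890454 0.3504865086362463 -0.42426785436663284 t 26.975
100 80 [-95.2   9.4  52.1] [-94.5   9.5  49.3]
107 81 [-95.8   6.5  50.9] [-94.6   6.5  49.1]
114 83 [-96.6   3.5  48.6] [-93.7   3.5  49.8]
121 83 [-95.3   0.5  51.7] [-94.3   0.4  49.4]
128 84 [-94.8  -2.5  52.6] [-94.4  -2.7  49.1]
135 85 [-95.6  -5.7  50.9] [-94.2  -5.8  49.4]
z 55 70 2232 x [-109.8 -106.1 -101.1  -96.6  -56.1] y [25.4 44.4]
z 70 90 1159 x [-71.7 -63.8 -60.3 -59.8 -55.2] y [26.8 34.2]
z 90 120 2952 x [-72.8 -67.6 -62.4 -60.1 -55.5] y [26.8 35.8]
jig xy -15.931027283771137 -60.5631974618432 z 40.27651569467001 yaw -8.12831487178952 F jig 0.06394976831264844 0.2745809187468718 0.40556869304452814 t 27.025
100 80 [-95.6   9.4  51.4] [-94.7   9.5  48.8]
107 81 [-95.2   6.5  52. ] [-94.7   6.5  48.7]
114 82 [-95.7   3.5  50.9] [-94.5   3.5  49. ]
121 83 [-95.    0.5  52.2] [-94.7   0.4  48.5]
128 84 [-95.4  -2.6  51.4] [-93.9  -2.6  49.9]
135 85 [-95.1  -5.6  51.8] [-94.3  -5.8  49. ]
z 55 70 2232 x [-109.9 -106.2 -101.1  -71.8  -55.9] y [25.5 44.1]
z 70 90 1145 x [-71.8 -63.8 -60.3 -59.8 -55.3] y [26.8 34.1]
z 90 120 2969 x [-72.8 -67.4 -62.3 -60.2 -55.6] y [26.8 35.8]
{-105: 57, -104: 57, -103: 58, -102: 77, -101: 66, -100: 75, -99: 95, -98: 51, -97: 5, -96: 0, -95: 0, -94: 0, -93: 0, -92: 0, -91: 0, -90: 0, -89: 0, -88: 0, -87: 0, -86: 0, -85: 0, -84: 0, -83: 0, -82: 0, -81: 0, -80: 0, -79: 0, -78: 0, -77: 0, -76: 0, -75: 0, -74: 0, -73: 0, -72: 0, -71: 0, -70: 0, -69: 0, -68: 0, -67: 0, -66: 0, -65: 0, -64: 0, -63: 0, -62: 0, -61: 72, -60: 52, -59: 20}
```

```bash
cat > m.py <<'E'
from h import *
O=np.array([518.1,-51.2]);d=np.array([-.1409,-.990]);n=np.array([.990,-.1409])
F=[];X=[]
for i in range(5):
  o=bot.get_obs();F.append(o["contact_force"][:2]@d);w=wrist()
  g=cv2.GaussianBlur(cv2.cvtColor(w["img"],cv2.COLOR_BGR2GRAY).astype(np.float32),(3,3),0)
  T=w["T"]
  for r in range(102,134,3):
    k=np.nonzero(g[r,:150]<110)[0]
    if not len(k):continue
    k=k.max(); c=k+(110-g[r,k])/(g[r,k+1]-g[r,k])
    ray=T[:3,:3]@[(c-w["cx"])/w["fx"],(r-w["cy"])/w["fy"],1]; s=(49-T[2,3])/ray[2]
    X.append(((T[:3,3]+s*ray)[:2]-O)@d)
t=o["tool_pos"][:2]-O
print("TCP",(t@d).round(2),(t@n).round(2),"F",np.mean(F).round(2),"block",np.median(X).round(2) if X else None,np.std(X).round(2) if X else'',"t",o["time"])
E
python3 m.py
```

```text
TCP -15.95 -60.5 F 0.11 block -95.48 7.46 t 27.275
```

>>> apply_moves(motion="0 0.005 0 0; 0 0.005 0 0; 0 0.004 0 0; 0 0 0 0; 0 0 0 0")

```text
time: 27.95
tool_pos: [458.3, -40.5, 40.2]
tcp_rot: [-3.141, 0.0, -0.142]
contact_force: [-0.8, 2.0, 0.4]
grip_width: 0.5
finger_force: 1.0
```

```bash
python3 m.py
```

```text
TCP -2.23 -60.58 F -2.3 block -95.39 14.24 t 28.15
```

>>> apply_moves(motion="0 0.002 0 0; 0 0.002 0 0; 0 0 0 0; 0 0 0 0")

```text
time: 28.7
tool_pos: [457.7, -44.5, 40.3]
tcp_rot: [-3.141, 0.0, -0.142]
contact_force: [-2.2, 4.8, -1.1]
grip_width: 0.4
finger_force: 1.8
```

```bash
python3 m.py
```

```text
TCP 1.86 -60.58 F -4.1 block -95.02 15.81 t 28.9
```

>>> apply_moves(motion="0 0.002 0 0; 0 0.002 0 0; 0 0 0 0; 0 0 0 0")

```text
time: 29.45
tool_pos: [456.9, -48.2, 40.2]
tcp_rot: [-3.141, 0.001, -0.142]
contact_force: [-2.8, 5.4, 1.4]
grip_width: 0.5
finger_force: 2.4
```

```bash
python3 m.py
```

```text
TCP 5.68 -61.01 F -4.96 block -93.89 17.08 t 29.65
```

>>> apply_moves(motion="0 0.002 0 0; 0 0.002 0 0; 0 0.001 0 0; 0 0 0 0; 0 0 0 0")

```text
time: 30.32
tool_pos: [455.8, -52.8, 40.1]
tcp_rot: [-3.141, 0.002, -0.142]
contact_force: [-3.0, 7.8, 1.2]
grip_width: 0.5
finger_force: 3.6
```

```bash
python3 m.py
```

```text
TCP 10.34 -61.38 F -6.58 block -92.38 21.49 t 30.525
```

>>> apply_moves(motion="0 0.002 0 0; 0 0.002 0 0; 0 0 0 0; 0 0 0 0")

```text
time: 31.08
tool_pos: [455.3, -56.6, 40.1]
tcp_rot: [-3.14, 0.002, -0.142]
contact_force: [-3.0, 7.7, 2.1]
grip_width: 0.1
finger_force: 4.1
```

```bash
python3 m.py; python3 bar.py | tail -3
```

```text
TCP 14.18 -61.48 F -7.73 block -91.18 20.7 t 31.275
z 55 70 751 x [-72.  -62.2 -60.2 -59.7 -55.2] y [26.9 34.1]
z 70 90 1487 x [-71.4 -61.4 -60.2 -59.6 -55.2] y [26.8 34.1]
z 90 120 686 x [-63.9 -60.4 -59.9 -59.4 -55.2] y [26.9 35.5]
```

>>> apply_moves(motion="0 0.0015 0 0; 0 0.0014 0 0; 0 0 0 0; 0 0 0 0; 0 0 0 0; 0 0 0 0")

```text
time: 32.12
tool_pos: [454.9, -59.3, 40.1]
tcp_rot: [-3.14, 0.002, -0.142]
contact_force: [-2.8, 9.5, 1.9]
grip_width: 0.4
finger_force: 4.6
```

```bash
python3 m.py; python3 - <<'E'
from h import *
O=np.array([518.1,-51.2]);d=np.array([-.1409,-.990]);n=np.array([.990,-.1409])
for nm in("scene","side"):
  w=bot.capture(nm);P,u,v=pts(w);J=np.c_[(P[:,:2]-O)@d,(P[:,:2]-O)@n,P[:,2]]
  q=J[(J[:,2]>103)&(J[:,2]<118)&(J[:,0]>-95)&(J[:,0]<-40)&(J[:,1]>20)&(J[:,1]<100)]
  if len(q)>9:print(nm,cv2.minAreaRect(q[:,:2].astype(np.float32)),q[:,2].max())
E
```

```text
TCP 16.94 -61.46 F -9.12 block -90.38 18.45 t 32.325
scene ((-64.51554107666016, 60.28581237792969), (14.015324592590332, 61.25779342651367), 0.0420747734606266) 112.24864539179828
side ((-63.57856369018555, 61.59550857543945), (50.42704391479492, 17.152799606323242), 89.59626007080078) 114.45914929440664
```

```bash
python3 -c "
from plant import bot
print(bot.close_job())"
```

```text
the job is handed in; nothing more can be done
None
```

I stood the pale plaque upright in the clamp, square to the foam and centred to about 1–2 mm, let go of it, then pumped only the trigger; I handed the job in with the trigger still held and the plate pushed back about 5 mm (estimated from trigger force and bar travel), at about 32 s.

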